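# Fit the keyed tube head on the spinner's shaft

### The arm

A 7-joint arm with a two-finger parallel gripper is mounted at the origin on a cart in front of the work surface, level with it; the furniture and walls round the work are solid. World frame = base frame: x ahead of the robot, y to its left, z up, the work surface at z = 0. Lengths are in m, angles in rad, forces in N, time in s.
With the tool pointing down it reaches from about 0.4 to 0.85 m from the base axis. Payload 4.5 kg.
Tool frame: the origin (TCP) lies between the finger pads; the fingertips stand 11 mm ahead of it and the grasp point (between the pads) lies 8 mm behind it; y points along the fingers, z is the direction in which the jaws open and shut, and the axes are right-handed (so a half turn about y gives the same grasp; the last joint's range is limited). The gripper opens to 85 mm and grips with 20 to 120 N. Pads are 22 mm wide; open, the fingers measure 114 mm over their backs; the gripper's body (76 mm by 85 mm) begins 54 mm behind the grasp point. The pads swing forward as they close: fully open they stand 13 mm farther back than shut.
Start: joints at [1.165, 0.689, -0.195, 1.565, 0.157, 0.902, -0.215], TCP at [0.266, -0.566, 0.242] pointing down, gripper open.
Joint ranges: [-3.01, 3.01], [-0.46, 2.08], [-1.47, 1.51], [0.13, 2.56], [-1, 4.14], [0.04, 2.09], [-2.66, 2.66]. Speed limits (rad/s): [2.57, 2.57, 3.14, 3.14, 3.14, 3.14, 3.14].

### API

Orientations are given as a rotation vector (axis times angle).
In Python, from plant import arm, imaging, job gives the robot as it stands.
- The arm moves only by the tool arm_command, never from a script. Its argument "plan" is a list that holds one entry, the list of rows, each a list of 6 numbers: the shift along the tool's x, y, z in mm, then the turn, a rotation vector about the tool's x, y, z in degrees. A call has 1 to 8 rows; each row shifts and turns the commanded pose from where the row before left it, along the tool's axes as they then stand; what a row does not reach is not made up. A row lasts 1/10 s, in which the tool goes at most 50 mm and 8.59 degrees, less where a joint would pass 70% of its speed; a pose out of reach is approached as far as the arm can. A call with a gripper value outside its range is refused whole. "claw" is the finger opening in mm, from 0 to 85.4, set as the call begins (left out, the last holds). The fingers move at their own pace and stop on an object; "newtons" is the grip in N (left out, the last holds). Time passes only in rows, so rows that do not move let the fingers close. It gives the time, the measured TCP pose, the force and the opening at its end, in the units of the state.
- arm.state(): the state, without advancing time (a new reading comes with each control period).
- imaging.get_image(name): name is "scene" or "top"; returns (picture, depth): 480x640x3 uint8, blue, green, red; 480x640 float32, m along the optical axis (not along the pixel's ray), 0 where there is no reading.
- imaging.get_calibration(name): a dict with "fx", "fy", "cx", "cy" (pixels), "k1" (the pictures are not rectified: a ray, as slopes to the right and down, at radius r is drawn at 1 + k1 r^2 times it, then the intrinsics apply), "pose" (4x4, takes a point from camera to world coordinates). Camera axes: x right, y down, z forward; pixel columns grow to the right and rows downward; lengths in m; the calibration is good to about 2 mm. A picture is of the moment at which its call begins. get_calibration takes no time and is no camera call.
- job.close_job(): hands the job in, once; it reports no verdict.
The state is a dict: "clock": time; "joints": joint angles; "joint_vel": joint speeds; "tau": joint torques, N m; "ee_pos": TCP position; "tool_rot": TCP orientation; "force": force on the tool from outside, world axes, zero at the start; "wrist_torque": the same for the moment, N m; "gripper_width": finger opening in m.
Only numpy, scipy, OpenCV 4.12 (cv2) and the standard library are available. Lean on these libraries where they do the work, as an engineer would, in place of code of your own. Each camera call takes 0.05 s, during which the arm holds its last target.

### The job

Fit the two-armed tube head (one tube cup, one counterweight, keyway in its bore) onto the upright shaft of the round tube spinner: turn it so that its keyway meets the key on the shaft, slide it fully home so that it sits flat on the shaft's collar, and let go. Leave the four-armed head where it lies.

Things in the scene. Friction and masses are not known exactly. Their poses are not given: they have to be found in the camera images.
- tube_head: Two-armed aluminium head to fit, 119 mm long, 0.22 kg. Origin: bore centre at the underside. Hub in the middle 48 (x) by 44 (y) mm, 32 tall, flat sides: grip its 44 mm. Upright through bore, 26 mm across, with a 15 mm wide keyway to 19.5 mm from the axis towards +x, the tube cup's side. Arms 14 mm thick, the cup on +x, a dark round counterweight (29 mm across, 22 tall, centre x = -44) on -x.
- drive: Tube spinner, fixed: white round drum 118 mm across, 40 high; black knob and switch on its +x side. Origin: centre of the underside. Collar 42 mm across up to z = 46; on it a fixed upright steel shaft, 20 mm across up to z = 78, tapering to 8 at its top, z = 92. A key 8 mm wide, round-topped, stands out of the shaft towards +x, to 16 mm from the axis, from the collar to z = 70.
- seat (a point): Centre of the collar's top face on the shaft's axis, 46 mm above the drive's underside; axes as the drive's (x towards the key, z up). When the tube_head is home its origin lies here, its x axis along this x axis.
- cup (a point): Centre of the mouth of the tube_head's only tube cup (grey, open above, 27 mm across, 24 tall), 47 mm along the head's +x axis from the bore and 26 mm above the underside.
- four_arm_head: The other head, to be left alone: same hub and cups, but four arms in a cross (117 mm over all), four cups, no counterweight, and a plain round bore without keyway, which cannot pass the key. Origin: bore centre at the underside.

How it is judged:
At the end, for the whole second after the job is handed in: The two-armed head sits on the collar: its origin within 10 mm sideways and 6 mm in height of the seat, level within 10 degrees, its cup on the key's side with its x axis within 23 degrees of the key's direction, at rest and released (horizontal distance between tube_head and seat below 0.01 m and z of tube_head in the frame of seat between -0.006 and 0.006 m and angle between tube_head's own z axis and vertical below 0.17 rad and angle between the x axis of tube_head and the x axis of seat, either way round below 0.4 rad and x of cup in the frame of seat above 0.02 m and linear speed of tube_head below 0.02 m/s); the robot touches nothing.
It fails at once if the four-armed head is moved more than 30 mm (distance of four_arm_head from where it was at the start of the episode above 0.03 m).
It also fails if it takes over 38 s, if anything falls off the work surface, if the arm or the gripper's body presses on something with over 40 N, if the wrist force passes 120 N, or if a joint passes its speed limit or range.

## Working session

There is one attempt and no reset: what is moved stays moved. The work goes in short steps, Python scripts to look and compute and a tool call to move; the robot and the scene stay as the last step left them, time stands still between calls to the robot, and variables do not carry over. Pictures are saved under pics/ and viewed, and the job is handed in when it is done.

Besides the shell and the picture viewer there is one more tool, called after ">>>" by a JSON object that holds its "op" and its "data", one argument or row to a line. arm_command: Moves the arm, as the interface text tells. Its arguments: {"type":"object","properties":{"plan":{"type":"array","items":{"type":"array","items":{"type":"array","items":{"type":"number"}}}},"claw":{"type":"number"},"newtons":{"type":"number"}},"required":["plan"]}

```bash
ls; mkdir -p pics
python3 - <<'E'
from plant import arm, imaging, job
import cv2,numpy as np
print(arm.state())
for n in("scene","top"):
    c=imaging.get_calibration(n);print(n,c)
    p,d=imaging.get_image(n);cv2.imwrite(f"pics/{n}0.png",p);np.save(f"{n}0.npy",d)
E
```

```text
pics
{'clock': 0.0, 'joints': array([ 1.16478765,  0.69002733, -0.19448536,  1.56643006,  0.15730639,
        0.90251253, -0.21512477]), 'joint_vel': array([-0.00077589,  0.00030021,  0.00110982,  0.00042464,  0.00040248,
        0.00042316, -0.00327014]), 'tau': array([ 1.10643294e-03, -5.39618540e+01, -1.26655620e+00, -1.58549255e+01,
        9.05023771e-03,  9.47961991e-03,  4.73245549e-06]), 'ee_pos': array([ 0.26574991, -0.5649331 ,  0.24143336]), 'tool_rot': array([-0.44279639,  1.97999872, -1.97615939]), 'force': array([-0.61117778,  0.63352786,  0.2635875 ]), 'wrist_torque': array([-0.01287473,  0.02926274, -0.04157673]), 'gripper_width': 0.08558442256708823}
scene {'fx': 586.5448056362623, 'fy': 586.5448056362623, 'cx': 318.5454759672346, 'cy': 247.5941984453737, 'k1': -0.050135030207722295, 'pose': array([[-0.46463816, -0.3678651 ,  0.80547293, -0.39812304],
       [-0.88527481,  0.17243423, -0.43192007,  0.54607067],
       [ 0.01999722, -0.91375144, -0.40578123,  0.48557262],
       [ 0.        ,  0.        ,  0.        ,  1.        ]])}
top {'fx': 487.61566715681835, 'fy': 487.61566715681835, 'cx': 320.3874831054537, 'cy': 233.19394773170134, 'k1': -0.02484443967293737, 'pose': array([[ 0.09294066, -0.96958652,  0.22641557,  0.27248969],
       [-0.99566942, -0.09098651,  0.01907501,  0.10297538],
       [ 0.00210589, -0.22720791, -0.973844  ,  0.89677058],
       [ 0.        ,  0.        ,  0.        ,  1.        ]])}
```

View pics/scene0.png

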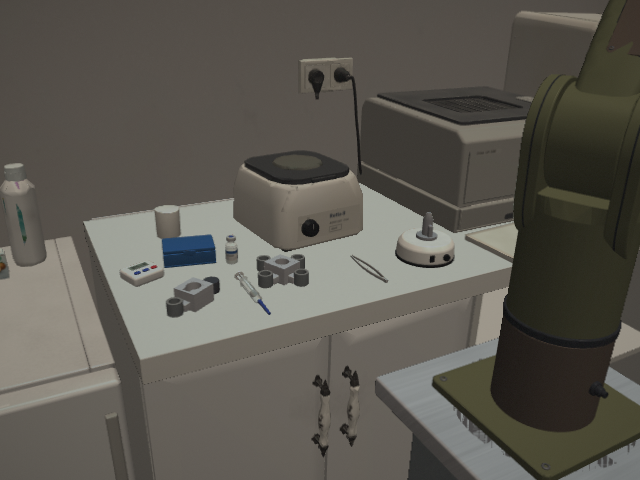

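View pics/top0.png

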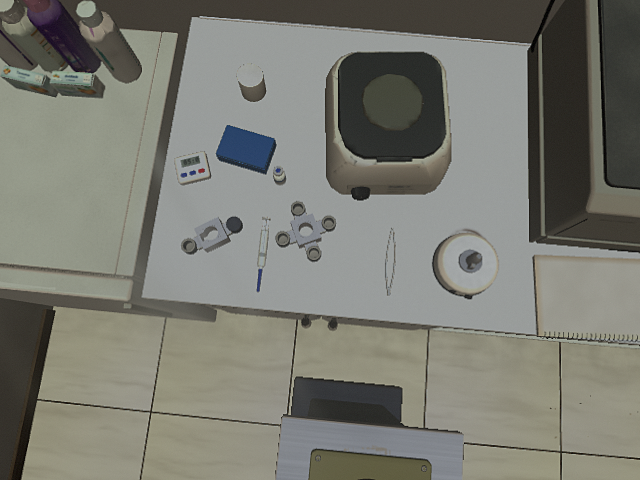

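The top view shows the two-armed head with hub (212,235), cup (189,245) and counterweight (234,225). The drive is at (467,262), with its knob near (470,295), and the four-arm head at (307,231). I'll zoom in next.

```bash
cat > h.py <<'E'
import numpy as np,cv2
from plant import imaging
def cal(n):
    c=imaging.get_calibration(n)
    K=np.array([[c['fx'],0,c['cx']],[0,c['fy'],c['cy']],[0,0,1.]])
    return K,np.array([c['k1'],0,0,0,0.]),c['pose']
def ray(n,uv):
    K,D,P=cal(n)
    q=cv2.undistortPoints(np.array(uv,float).reshape(-1,1,2),K,D).reshape(-1,2)
    return P[:3,3],np.c_[q,np.ones(len(q))]@P[:3,:3].T
def onz(n,uv,z):
    o,d=ray(n,uv); return o+d*((z-o[2])/d[:,2])[:,None]
def proj(n,X):
    K,D,P=cal(n);R=P[:3,:3].T
    return cv2.projectPoints(np.array(X,float).reshape(-1,1,3),cv2.Rodrigues(R)[0],-R@P[:3,3],K,D)[0].reshape(-1,2)
def cloud(n,d,u0,u1,v0,v1):
    v,u=np.mgrid[v0:v1,u0:u1];z=d[v0:v1,u0:u1].ravel()
    o,r=ray(n,np.c_[u.ravel(),v.ravel()]);X=o+r*z[:,None]
    return X[z>0],np.c_[u.ravel(),v.ravel()][z>0]
def crop(p,u0,u1,v0,v1,s,f):
    cv2.imwrite(f,cv2.resize(p[v0:v1,u0:u1],None,fx=s,fy=s,interpolation=cv2.INTER_CUBIC))
E
python3 - <<'E'
from h import *
t=cv2.imread('pics/top0.png');s=cv2.imread('pics/scene0.png')
a=cv2.resize(t[205:265,175:255],None,fx=5,fy=5,interpolation=2);b=cv2.resize(t[225:305,425:505],None,fx=5,fy=5,interpolation=2)
a=cv2.copyMakeBorder(a,0,100,0,0,0)
cv2.imwrite('pics/zt.png',np.hstack([a,b]))
a=cv2.resize(s[265:325,155:235],None,fx=5,fy=5,interpolation=2);b=cv2.resize(s[205:270,385:465],None,fx=5,fy=5,interpolation=2)
a=cv2.copyMakeBorder(a,0,25,0,0,0)
cv2.imwrite('pics/zs.png',np.hstack([a,b]))
for n,bx in(("top",[(180,245,210,255),(430,502,228,302)]),("scene",[(390,460,208,270)])):
  d=np.load(n+'0.npy')
  for q in bx:
    X,uv=cloud(n,d,*q);print(n,q,len(X),np.percentile(X[:,2],[1,10,50,90,99]))
E
```

```text
top (180, 245, 210, 255) 2912 [-0.00448205 -0.00276897  0.00030065  0.03075965  0.03350621]
top (430, 502, 228, 302) 5302 [-0.00341563 -0.00139785  0.03326653  0.04228281  0.08407667]
scene (390, 460, 208, 270) 4328 [-0.00358801 -0.00230883  0.01537246  0.04318724  0.08073992]
```

View pics/zt.png

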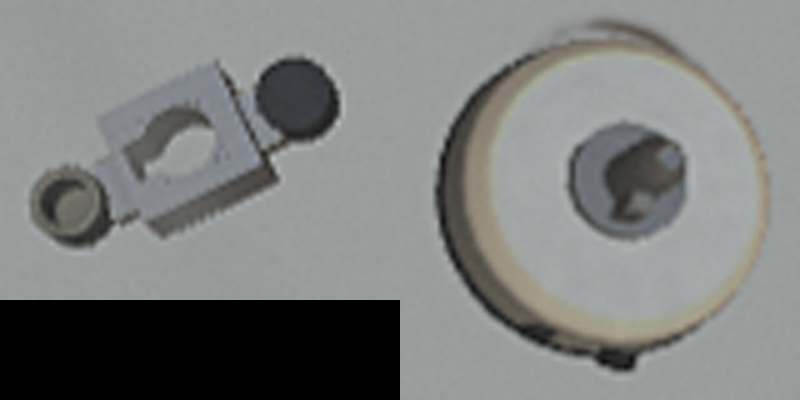

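View pics/zs.png

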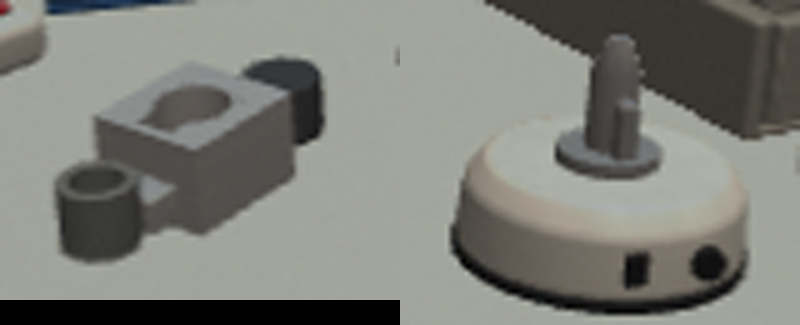

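Run:
```python
from h import *
t=cv2.imread('pics/top0.png');s=cv2.imread('pics/scene0.png')
d=np.load('top0.npy')
def dark(n,p,bx,thr,z):
    u0,u1,v0,v1=bx;g=cv2.cvtColor(p,6)[v0:v1,u0:u1]
    m=(g<thr).astype(np.uint8);k,l,st,c=cv2.connectedComponentsWithStats(m)
    i=1+np.argmax(st[1:,4]);cs,_=cv2.findContours((l==i).astype(np.uint8),0,1)
    (e,ax,an)=cv2.fitEllipse(max(cs,key=len));e=np.array(e)+[u0,v0]
    print(n,'dark',st[i,4],e,ax,onz(n,[e],z));return e
dark('top',t,(224,246,214,236),75,.022)
# hub top via depth
X,uv=cloud('top',d,185,245,208,260)
k=(X[:,2]>.026)&(X[:,2]<.038)
m=np.zeros((480,640),np.uint8);m[uv[k][:,1],uv[k][:,0]]=1
n_,l,st,c=cv2.connectedComponentsWithStats(m);i=1+np.argmax(st[1:,4])
yy,xx=np.where(l==i);W=onz('top',np.c_[xx,yy],.032)[:,:2]
r=cv2.minAreaRect((W*1000).astype(np.float32));print('hub depth rect',r)
# hub brightness
g=cv2.cvtColor(t,6)
print('gray hub',g[222:245:2,190:236:2])
# drum / collar / shaft depth
X,uv=cloud('top',d,430,505,225,305)
def lv(a,b,z):
    k=(X[:,2]>a)&(X[:,2]<b);P=onz('top',uv[k],z)
    h=cv2.minEnclosingCircle((P[:,:2]*1000).astype(np.float32));print(a,b,k.sum(),P.mean(0),h)
lv(.034,.06,.04)
k=X[:,2]>.052;o=np.argsort(-X[k][:,2])
for x,u in zip(X[k][o],uv[k][o]):print(np.round(x*1000),u)
```

```text
top dark 205 [233.99180126 224.56577778] (14.55886459350586, 16.372657775878906) [[0.47725813 0.28081417 0.022     ]]
hub depth rect ((454.746826171875, 319.25860595703125), (45.626861572265625, 48.300743103027344), 31.8035945892334)
gray hub [[151 152 152 153 151 153 154 153 144 134 135 136 135 133 133 104 152 160
   73  56  63  61  63]
 [154 154 154 152 152 152 142 134 137 134 137 131 131 134 136 139 112 137
   51  59  60  61  61]
 [153 153 154 154 142 136 137 136 137 129  99  98 110 136 135 137  84 136
   86  57  59  59  62]
 [154 153 144 134 137 138 134 141  83  85  83  80  73 107 134 133 141 125
  143  55  59  60  62]
 [153 154 146 135 137 133 138  96  89  90  81 109 132 112 135 135 134  68
  137 141  71  57  59]
 [153 154 154 134 135 139 133  92  89  83 165 157 156 156 130 134 137 144
  124 136 144  49  42]
 [154 153 155 148 139  91  98  97  89 147 155 154 155 157 132 139 134 137
   85 114  80 129 167]
 [155 156 146 130 136 109  96  99 115 158 154 152 155 152 113 120 135 137
  147  76 165 156 154]
 [112 151 137 133 133 143  85 165 156 155 156 158 149 135 135 135 137 130
   97  
[... 4732 characters left out ...]
 [468 259]
[ 430. -149.   61.] [472 268]
[ 447. -141.   60.] [468 258]
[ 443. -142.   60.] [468 260]
[ 435. -145.   60.] [470 265]
[ 442. -142.   59.] [468 261]
[ 440. -142.   59.] [468 262]
[ 437. -146.   59.] [470 264]
[ 430. -146.   58.] [470 268]
[ 430. -148.   58.] [471 268]
[ 432. -144.   57.] [469 267]
[ 449. -142.   57.] [468 257]
[ 429. -150.   57.] [472 269]
[ 430. -145.   56.] [469 268]
[ 435. -145.   56.] [469 265]
[ 446. -141.   55.] [467 259]
[ 437. -145.   55.] [469 264]
[ 444. -141.   55.] [467 260]
[ 434. -145.   55.] [469 266]
[ 451. -143.   55.] [468 256]
[ 442. -141.   55.] [467 261]
[ 429. -149.   53.] [471 269]
[ 448. -142.   53.] [467 258]
[ 439. -144.   53.] [468 263]
```

Run:
```python
from h import *
t=cv2.imread('pics/top0.png');s=cv2.imread('pics/scene0.png')
gs=cv2.cvtColor(s,6);gt=cv2.cvtColor(t,6)
def comps(g,bx,thr,amin=6):
    u0,u1,v0,v1=bx;m=(g[v0:v1,u0:u1]<thr).astype(np.uint8)
    n,l,st,c=cv2.connectedComponentsWithStats(m)
    for i in range(1,n):
        if st[i,4]>=amin:print(thr,st[i],c[i]+[u0,v0])
comps(gs,(425,456,248,263),45);comps(gs,(425,456,248,263),60)
for uv in([432,259],[446.6,257.4]):
  o,dv=ray('scene',[uv]);dv=dv[0]
  # intersect with cylinder r=59 about axis
  for r in(.059,.060,.063):
    c=np.array([.4443,-.1485]);a=dv[:2]@dv[:2];b=2*dv[:2]@(o[:2]-c);q=(o[:2]-c)@(o[:2]-c)-r*r
    k=(-b-np.sqrt(b*b-4*a*q))/2/a;X=o+k*dv;print(uv,r,X,np.degrees(np.arctan2(X[1]-c[1],X[0]-c[0])))
# collar ellipse top
u0,v0=448,245
sub=gt[v0:285,u0:492];print('med',np.median(sub))
m=(sub<138).astype(np.uint8);n,l,st,c=cv2.connectedComponentsWithStats(m);i=l[263-v0,462-u0] or 1+np.argmax(st[1:,4])
cs,_=cv2.findContours((l==i).astype(np.uint8),0,1);cc=max(cs,key=len)[:,0]+[u0,v0]
W=onz('top',cc,.046)[:,:2]*1000
def circ(W):
    A=np.c_[2*W,np.ones(len(W))];x=np.linalg.lstsq(A,(W**2).sum(1),rcond=None)[0];return x[:2],np.sqrt(x[2]+x[:2]@x[:2])
k=np.ones(len(W),bool)
for _ in range(6):
    c,r=circ(W[k]);k=abs(np.hypot(*(W-c).T)-r)<1.5
print('collar top',c,r,k.sum(),len(W))
# head
a=onz('top',[[175+70/5,205+200/5]],.026);print('cup',a)
# cup via hough-ish: dark ring contour: pixels differing from bg
u0,v0=178,234
sub=gt[v0:258,u0:200];print(sub[:, :])
# predicted shaft tip projections
for n in('top','scene'):print(n,proj(n,[[.4443,-.1485,.092],[.4443,-.1485,.046],[.4293,-.1485,.070],[.4293,-.1485,.046]]))
```

```text
45 [18  7  7  6 32] [446.3125 257.4375]
45 [ 5  8  4  7 24] [431.5  258.75]
45 [23 11  5  4  7] [450.28571429 261.        ]
60 [18  6 10  9 50] [446.96 258.18]
60 [ 5  8  5  7 29] [431.79310345 258.48275862]
[432, 259] 0.059 [ 0.39121465 -0.12275226  0.01781868] 154.1254397400857
[432, 259] 0.06 [ 0.39042739 -0.1220852   0.01828521] 153.88037564579483
[432, 259] 0.063 [ 0.38807044 -0.1200881   0.01968191] 153.19325838972208
[446.6, 257.4] 0.059 [ 0.38551086 -0.15348362  0.0174768 ] -175.15455401835277
[446.6, 257.4] 0.06 [ 0.38443504 -0.15252324  0.01811943] -176.15520657083667
[446.6, 257.4] 0.063 [ 0.38131211 -0.14973538  0.01998488] -178.8763989780011
med 164.0
collar top [ 444.97361136 -148.90618868] 20.36943403160228 60 67
cup [[0.43049238 0.35679859 0.026     ]]
[[155 154 156 154 155 154 155 154 154 156 153 154 154 156 153 152 155 156
  148 136 139 122]
 [154 155 156 155 153 155 156 157 156 156 156 156 156 155 155 153 155 156
  151 133 137 116]
 [154 153 156 155 155 156 156 155 155 156 157 159 155 156 156 156 146 146
  130 127 136 143]
 [153 153 155 156 157 156 157 158 159 150 
[... 1455 characters left out ...]
 157 155 156 157 159 167 117  86  69  57  47  56  69  65 124 164
  162 156 154 155]
 [155 155 155 157 155 154 156 158 163 145 129 114 103 111 127 123 162 161
  157 155 154 155]
 [154 155 157 154 154 154 157 157 158 159 161 163 166 164 163 160 161 156
  157 155 155 154]
 [154 155 155 157 156 156 154 156 154 155 154 155 156 156 156 156 156 155
  154 154 154 155]
 [156 156 157 155 155 155 155 155 154 154 155 155 155 153 156 154 156 154
  156 155 155 154]]
top [[477.76733086 256.47219353]
 [469.57567001 261.16231821]
 [473.54589028 267.34281069]
 [469.36863148 269.504775  ]]
scene [[429.42062294 211.57504497]
 [427.19164592 233.42055281]
 [433.0952348  224.68781421]
 [431.88653891 236.09473117]]
```

Run:
```python
from h import *
s=cv2.imread('pics/scene0.png');t=cv2.imread('pics/top0.png')
c=np.array([.445,-.149])
for a in(160,165,170,175,180,185):
    u=np.array([np.cos(np.radians(a)),np.sin(np.radians(a))]);v=np.array([-u[1],u[0]])
    for n in('scene','top'):
        print(a,n,np.round(proj(n,[[*(c+.016*u+.004*w*v),z] for z in(.048,.066) for w in(-1,1)]),1).tolist())
a=cv2.resize(s[205:245,410:450],None,fx=10,fy=10,interpolation=2);b=cv2.resize(t[245:285,448:488],None,fx=10,fy=10,interpolation=2)
cv2.imwrite('pics/key.png',cv2.convertScaleAbs(np.hstack([a,b]),alpha=1.5))
```

```text
160 scene [[427.8, 235.5], [431.7, 235.4], [428.6, 227.0], [432.6, 226.8]]
160 top [[464.8, 267.7], [469.0, 269.7], [467.8, 266.1], [472.1, 268.0]]
165 scene [[428.5, 235.5], [432.3, 235.3], [429.4, 227.0], [433.2, 226.7]]
165 top [[465.5, 268.2], [469.8, 269.8], [468.5, 266.6], [473.0, 268.2]]
170 scene [[429.2, 235.6], [432.9, 235.1], [430.1, 227.0], [433.8, 226.6]]
170 top [[466.2, 268.7], [470.6, 269.8], [469.3, 267.0], [473.8, 268.2]]
175 scene [[430.0, 235.5], [433.4, 235.0], [430.8, 227.0], [434.3, 226.5]]
175 top [[467.0, 269.0], [471.4, 269.8], [470.0, 267.4], [474.6, 268.2]]
180 scene [[430.6, 235.5], [433.9, 234.8], [431.5, 226.9], [434.8, 226.3]]
180 top [[467.7, 269.3], [472.2, 269.7], [470.8, 267.7], [475.4, 268.1]]
185 scene [[431.3, 235.4], [434.3, 234.6], [432.2, 226.9], [435.3, 226.1]]
185 top [[468.5, 269.5], [473.0, 269.6], [471.6, 267.9], [476.2, 268.0]]
```

View pics/key.png

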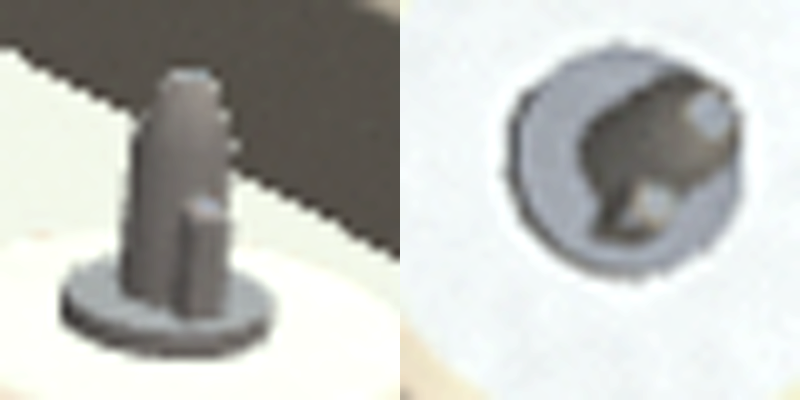

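The scene view shows the key's front face at about u 428.5–432.5, and the top view agrees. That puts the key direction at about 171° and the axis at (0.445, -0.149). The head is at about (0.455, 0.319) with a yaw of about 121.6°. Next I'll check the obstacles and the tool frame.

```bash
cat >> h.py <<'E'
from plant import arm
def delta(p,tz_deg=None):
    """tool-axes shift mm to point p; turn deg about tool axes so y down, z at yaw tz_deg (mod 180)"""
    st=arm.state();R=cv2.Rodrigues(st['tool_rot'])[0]
    print('clock',round(st['clock'],2),'pos',np.round(st['ee_pos'],4),'R yaw z',np.round(np.degrees(np.arctan2(R[1,2],R[0,2])),1),'ydir',np.round(R[:,1],3),'j7',round(st['joints'][6],2),'F',np.round(st['force'],1),'w',round(st['gripper_width'],4))
    if p is not None: print('shift world',np.round((np.array(p)-st['ee_pos'])*1000,1),'tool',np.round(R.T@(np.array(p)-st['ee_pos'])*1000,1))
    if tz_deg is not None:
        for a in(tz_deg,tz_deg+180):
            z=np.array([np.cos(np.radians(a)),np.sin(np.radians(a)),0]);y=np.array([0,0,-1.]);T=np.c_[np.cross(y,z),y,z]
            print('turn to',a,np.round(np.degrees(cv2.Rodrigues(R.T@T)[0].ravel()),1))
E
python3 - <<'E'
from h import *
d=np.load('top0.npy')
X,uv=cloud('top',d,150,530,20,300)
for y0 in np.arange(-.25,.45,.05):
    k=(X[:,1]>y0)&(X[:,1]<y0+.05)&(X[:,2]>.04)&(X[:,0]<.75)
    if k.sum():print(round(y0,2),'xmin',np.round(np.percentile(X[k,0],1),3),'zmax',X[k,2].max().round(3),k.sum())
print(cv2.Rodrigues(arm.state()['tool_rot'])[0].round(3))
delta([.4547,.3193,.12],31.6)
E
```

```text
-0.2 xmin 0.4 zmax 0.093 583
-0.15 xmin 0.401 zmax 0.093 790
-0.1 xmin 0.568 zmax 0.151 2083
-0.05 xmin 0.563 zmax 0.158 3534
-0.0 xmin 0.547 zmax 0.158 3719
0.05 xmin 0.54 zmax 0.156 3823
0.1 xmin 0.567 zmax 0.15 1790
0.15 xmin 0.577 zmax 0.041 2
0.2 xmin 0.571 zmax 0.057 87
0.25 xmin 0.74 zmax 0.064 163
0.3 xmin 0.746 zmax 0.061 6
[[-0.905 -0.001  0.426]
 [-0.426  0.001 -0.905]
 [ 0.    -1.    -0.002]]
clock 0.1 pos [ 0.2658 -0.565   0.2415] R yaw z -64.8 ydir [-0.001  0.001 -1.   ] j7 -0.22 F [-0.2 -0.3 -0.1] w 0.0853
shift world [ 188.9  884.3 -121.5] tool [-547.5  122.7 -719.5]
turn to 31.6 [  0.1 -96.4  -0.1]
turn to 211.6 [ 0.1 83.6  0.1]
```

Run:
```python
from h import *
d=np.load('top0.npy')
X,uv=cloud('top',d,480,640,0,400)
for y0 in np.arange(-.6,-.2,.05):
    k=(X[:,1]>y0)&(X[:,1]<y0+.05)&(X[:,2]>.04)
    if k.sum():print(round(y0,2),'xmin',np.round(np.percentile(X[k,0],1),3),'zmax',X[k,2].max().round(3),k.sum())
```

```text
-0.5 xmin 0.495 zmax 0.049 5
-0.45 xmin 0.495 zmax 0.129 272
-0.4 xmin 0.495 zmax 0.21 744
-0.35 xmin 0.496 zmax 0.253 6604
-0.3 xmin 0.499 zmax 0.252 17876
-0.25 xmin 0.859 zmax 0.213 974
```

>>> {"op": "arm_command", "data": {
  "plan": [
    [[0,0,-38,0,0,0],[0,0,-38,0,0,0],[0,0,-38,0,0,0],[0,0,-38,0,0,0],[-33,0,-1,0,-4,0],[-33,0,-1,0,-4,0],[-33,0,-1,0,-4,0],[-33,0,-1,0,-4,0]]
  ],
  "claw": 85
}}

```text
clock: 0.9
ee_pos: [0.3129, -0.3557, 0.2422]
tool_rot: [-0.68, 1.801, -1.802]
force: [1.1, 0.7, -0.3]
gripper_width: 0.0849
```

```bash
python3 -c "
from h import *
delta([.4547,.3193,.12],31.6)"
```

```text
clock 0.9 pos [ 0.3129 -0.3557  0.2422] R yaw z -48.7 ydir [ 0. -0. -1.] j7 -0.33 F [ 1.1  0.7 -0.3] w 0.0849
shift world [ 141.8  675.  -122.2] tool [-552.4  122.2 -413.1]
turn to 31.6 [ -0.  -80.3   0. ]
turn to 211.6 [-0.  99.7 -0. ]
```

>>> {"op": "arm_command", "data": {
  "plan": [
    [[-33,0,-1,0,-4,0],[-33,0,-1,0,-4,0],[-33,0,-1,0,-4,0],[-33,0,-1,0,-4,0],[-33,0,-1,0,-4,0],[-33,0,-1,0,-4,0],[-33,0,-1,0,-4,0],[-33,0,-1,0,-4,0]]
  ]
}}

```text
clock: 1.7
ee_pos: [0.4547, -0.1367, 0.2421]
tool_rot: [-1.058, 1.42, -1.42]
force: [0.9, 0.6, -0.1]
gripper_width: 0.0847
```

>>> {"op": "arm_command", "data": {
  "plan": [
    [[-35,0,2,0,-4,0],[-35,0,2,0,-4,0],[-35,0,2,0,-4,0],[-36,0,2,0,-4,0],[-36,0,2,0,-4,0],[-36,0,3,0,-4,0],[-36,0,3,0,-4,0],[-36,0,3,0,-4,0]]
  ]
}}

```text
clock: 2.5
ee_pos: [0.4861, 0.1441, 0.242]
tool_rot: [-1.324, 1.01, -1.01]
force: [-0.3, 0.2, 0.2]
gripper_width: 0.0849
```

```bash
python3 -c "
from h import *
delta([.4547,.3193,.12],31.6)"
```

```text
clock 2.5 pos [0.4861 0.1441 0.242 ] R yaw z 15.3 ydir [-0. -0. -1.] j7 -0.54 F [-0.3  0.2  0.2] w 0.0849
shift world [ -31.4  175.2 -122. ] tool [-177.3  122.    16.1]
turn to 31.6 [  0.  -16.3   0. ]
turn to 211.6 [ -0.  163.7   0. ]
```

>>> {"op": "arm_command", "data": {
  "plan": [
    [[-35,10,3,0,0,0],[-35,15,3,0,0,0],[-36,15,3,0,0,0],[-36,15,3,0,0,0],[-35,15,4,0,0,0],[0,20,0,0,-5.4,0],[0,20,0,0,-5.4,0],[0,12,0,0,-5.4,0]]
  ]
}}

```text
clock: 3.3
ee_pos: [0.4543, 0.3174, 0.1184]
tool_rot: [-1.424, 0.794, -0.793]
force: [-0.8, -0.4, -0.2]
gripper_width: 0.085
```

```bash
python3 -c "
from h import *
delta([.4547,.3193,.013],31.6)
for n in('top','scene'):
    p,d=imaging.get_image(n);cv2.imwrite(f'pics/{n}1.png',p)
    if n=='scene':crop(p,120,280,190,340,5,'pics/s1z.png')
    else:crop(p,150,290,150,270,5,'pics/t1z.png')
"
```

```text
clock 3.3 pos [0.4543 0.3174 0.1184] R yaw z 31.7 ydir [-0.002 -0.002 -1.   ] j7 -0.73 F [-0.8 -0.4 -0.2] w 0.085
shift world [   0.4    1.9 -105.4] tool [ -1.5 105.4   1.7]
turn to 31.6 [0.2 0.1 0. ]
turn to 211.6 [ 1.000e-01 -1.799e+02 -2.000e-01]
```

View pics/s1z.png

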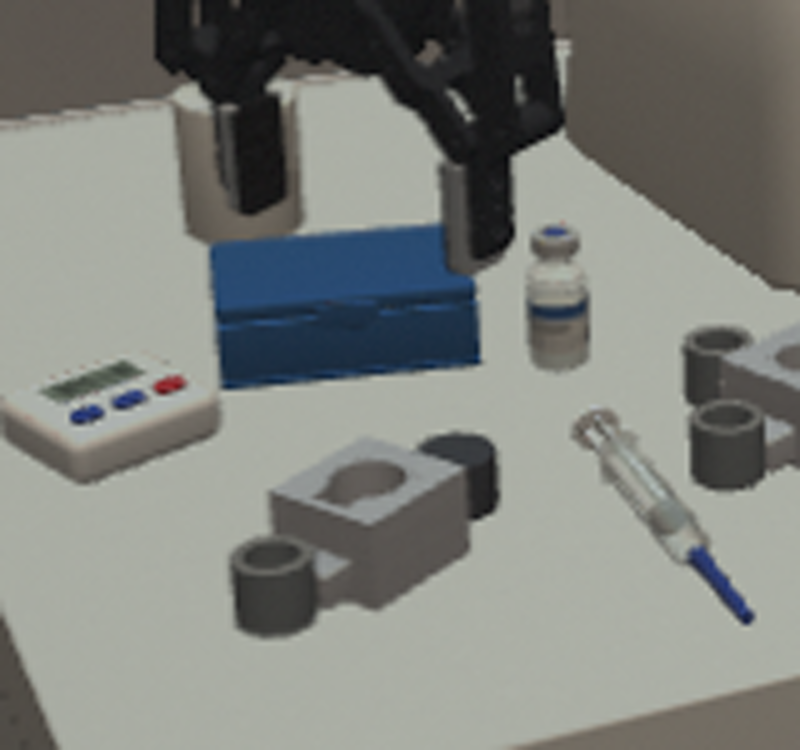

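View pics/t1z.png

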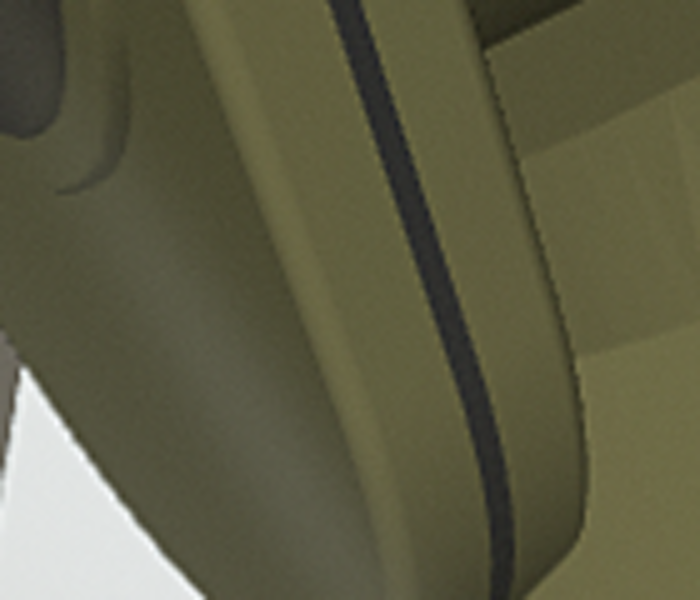

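In the scene view the fingers straddle the head: the hub is at about (195,287) in full-picture pixels, and nothing lies in the way. I'll go down.

>>> {"op": "arm_command", "data": {
  "plan": [
    [[-1.5,25,1.7,0,0,0],[0,25,0,0,0,0],[0,25,0,0,0,0],[0,15,0,0,0,0],[0,10,0,0,0,0],[0,4,0,0,0,0],[0,0,0,0,0,0]]
  ]
}}

```text
clock: 4.1
ee_pos: [0.456, 0.3201, 0.0165]
tool_rot: [-1.419, 0.797, -0.798]
force: [0.2, 0.8, 0.4]
gripper_width: 0.0851
```

>>> {"op": "arm_command", "data": {
  "plan": [
    [[0,0,0,0,0,0],[0,0,0,0,0,0],[0,0,0,0,0,0],[0,0,0,0,0,0],[0,0,0,0,0,0],[0,0,0,0,0,0],[0,0,0,0,0,0],[0,0,0,0,0,0]]
  ],
  "claw": 30,
  "newtons": 50
}}

```text
clock: 4.9
ee_pos: [0.4563, 0.3202, 0.0172]
tool_rot: [-1.419, 0.796, -0.797]
force: [-0.1, -0.2, 5.5]
gripper_width: 0.0434
```

```bash
python3 -c "
from h import *
delta([.4547,.3193,.013],31.6)
p,d=imaging.get_image('scene');crop(p,120,280,190,340,5,'pics/s2z.png')
"
```

```text
clock 4.9 pos [0.4563 0.3202 0.0172] R yaw z 31.4 ydir [ 0.001  0.001 -1.   ] j7 -0.85 F [-0.1 -0.2  5.5] w 0.0434
shift world [-1.6 -0.9 -4.2] tool [-0.   4.2 -1.9]
turn to 31.6 [-0.1 -0.2  0. ]
turn to 211.6 [-0.000e+00  1.798e+02 -1.000e-01]
```

View pics/s2z.png

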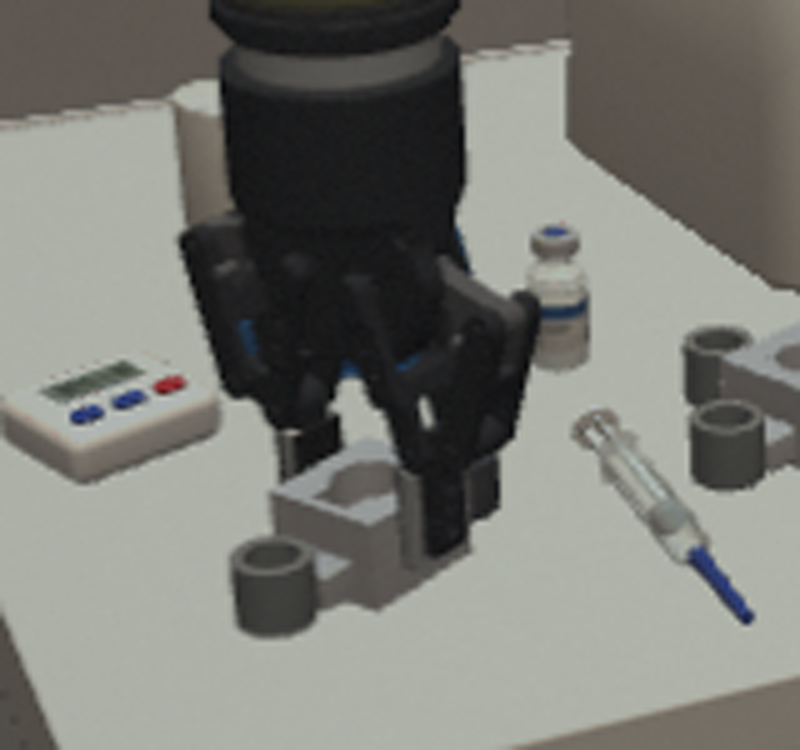

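The fingers hold the hub: width is 43.4 mm and the near pad is at about (207,291). The pad looks a few mm towards the counterweight, so I'll measure that after the lift.

>>> {"op": "arm_command", "data": {
  "plan": [
    [[0,-10,0,0,0,0],[0,-20,0,0,0,0],[0,-30,0,0,0,0],[0,-35,0,0,0,0],[0,-35,0,0,0,0],[0,-15,0,0,0,0],[0,0,0,0,0,0]]
  ]
}}

```text
clock: 5.65
ee_pos: [0.4568, 0.3208, 0.1639]
tool_rot: [-1.415, 0.795, -0.798]
force: [0.5, 0.2, -1.9]
gripper_width: 0.0431
```

>>> {"op": "arm_command", "data": {
  "plan": [
    [[16,0,-10,0,0,0],[33,0,-21,0,0,0],[33,0,-21,0,0,0],[33,0,-21,0,0,0],[33,0,-21,0,0,0],[33,0,-21,0,0,0]]
  ]
}}

```text
clock: 6.25
ee_pos: [0.4509, 0.1036, 0.1603]
tool_rot: [-1.422, 0.798, -0.795]
force: [0.9, -0.4, -2.5]
gripper_width: 0.0432
```

```bash
python3 -c "
from h import *
delta([.445,-.149,.162],81)
p,d=imaging.get_image('scene');cv2.imwrite('pics/s3.png',p)
"
```

```text
clock 6.25 pos [0.4509 0.1036 0.1603] R yaw z 31.4 ydir [-0.002 -0.001 -1.   ] j7 -0.46 F [ 0.9 -0.4 -2.5] w 0.0432
shift world [  -5.9 -252.6    1.7] tool [ 212.5   -1.4 -136.7]
turn to 81 [  0.1 -49.6  -0.1]
turn to 261 [1.000e-01 1.304e+02 1.000e-01]
```

View pics/s3.png

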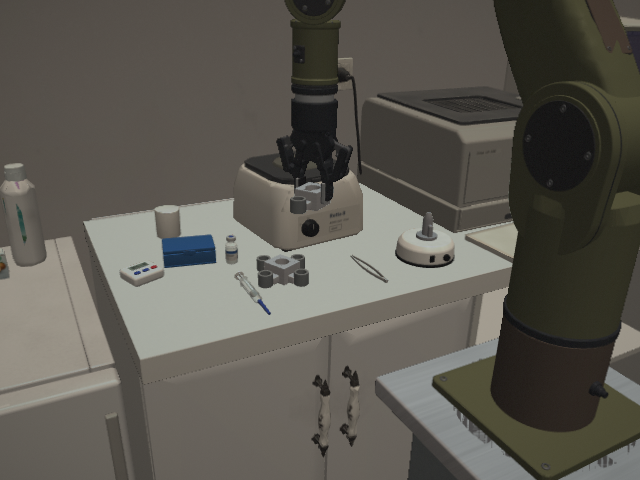

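The scene view shows the head held level at about (311,195). Carrying on to the shaft.

>>> {"op": "arm_command", "data": {
  "plan": [
    [[33,0,-21,0,0,0],[33,0,-21,0,0,0],[33,0,-21,0,0,0],[33,0,-21,0,0,0],[33,0,-21,0,0,0],[33,0,-21,0,0,0],[14,0,-11,0,0,0],[0,0,0,0,0,0]]
  ]
}}

```text
clock: 7.1
ee_pos: [0.4436, -0.1504, 0.16]
tool_rot: [-1.421, 0.804, -0.8]
force: [-0.0, 0.1, -2.3]
gripper_width: 0.0435
```

>>> {"op": "arm_command", "data": {
  "plan": [
    [[0,0,0,0,-4,0],[0,0,0,0,-8,0],[0,0,0,0,-8,0],[0,0,0,0,-8,0],[0,0,0,0,-8,0],[0,0,0,0,-8,0],[0,0,0,0,-5.6,0],[0,0,0,0,0,0]]
  ]
}}

```text
clock: 7.9
ee_pos: [0.4451, -0.1454, 0.1607]
tool_rot: [-1.566, 0.123, -0.121]
force: [-0.8, -0.3, -2.5]
gripper_width: 0.0432
```

```bash
python3 -c "
from h import *
delta([.445,-.149,.162],81)
for n in('scene','top'):
    p,d=imaging.get_image(n);cv2.imwrite(f'pics/{n}4.png',p);np.save(n+'4.npy',d)
    if n=='scene':crop(p,360,500,150,270,5,'pics/s4z.png')
"
```

```text
clock 7.9 pos [ 0.4451 -0.1454  0.1607] R yaw z 81.1 ydir [-0.001  0.002 -1.   ] j7 0.72 F [-0.8 -0.3 -2.5] w 0.0432
shift world [-0.1 -3.6  1.3] tool [ 0.4 -1.3 -3.5]
turn to 81 [-0.1  0.1 -0.1]
turn to 261 [-1.000e-01 -1.799e+02  1.000e-01]
```

View pics/s4z.png

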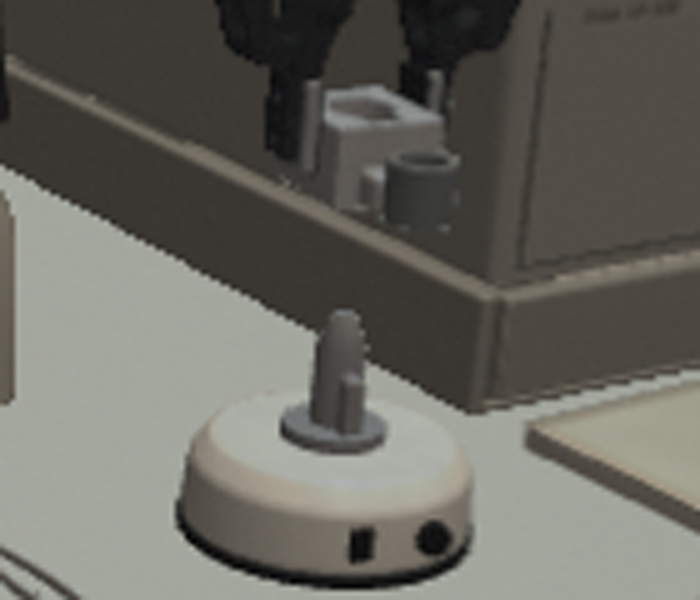

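View pics/top4.png

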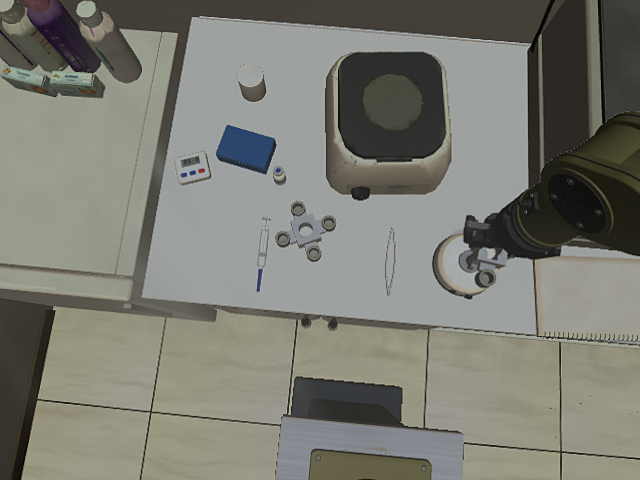

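Run:
```python
from h import *
t=cv2.imread('pics/top4.png');s=cv2.imread('pics/scene4.png')
a=cv2.resize(s[160:205,405:460],None,fx=7,fy=7,interpolation=2);b=cv2.resize(t[240:295,450:507],None,fx=7,fy=7,interpolation=2)
h=max(a.shape[0],b.shape[0]);a=cv2.copyMakeBorder(a,0,h-a.shape[0],0,0,0)
cv2.imwrite('pics/z4.png',cv2.convertScaleAbs(np.hstack([a,b]),alpha=1.4));print(a.shape,b.shape)
# predicted pts if origin at TCP xy, yaw 171
c=np.array([.4451,-.1454]);u=np.array([np.cos(np.radians(171.1)),np.sin(np.radians(171.1))]);v=np.array([-u[1],u[0]])
P=lambda x,y,z:[*(c+x*u+y*v),.1435+z]
for n,of,k in(('scene',(405,160),0),('top',(450,240),385)):
    pts=proj(n,[P(.047,0,.026),P(.024,.022,.032),P(.024,-.022,.032),P(.024,-.022,0),P(0,0,.032),P(-.024,-.022,.032)])
    print(n,pts.round(1).tolist(),((pts-of+.5)*7+[k,0]).round().tolist())
```

```text
(385, 385, 3) (385, 399, 3)
scene [[444.3, 180.5], [448.8, 172.9], [427.8, 174.6], [426.2, 191.2], [432.0, 170.2], [415.7, 167.5]] [[279.0, 147.0], [310.0, 94.0], [163.0, 106.0], [152.0, 222.0], [193.0, 75.0], [78.0, 56.0]]
top [[486.5, 276.2], [504.8, 264.5], [476.1, 257.4], [469.8, 261.1], [493.1, 245.8], [481.6, 227.4]] [[644.0, 257.0], [772.0, 175.0], [571.0, 125.0], [527.0, 151.0], [690.0, 44.0], [610.0, -85.0]]
```

View pics/z4.png

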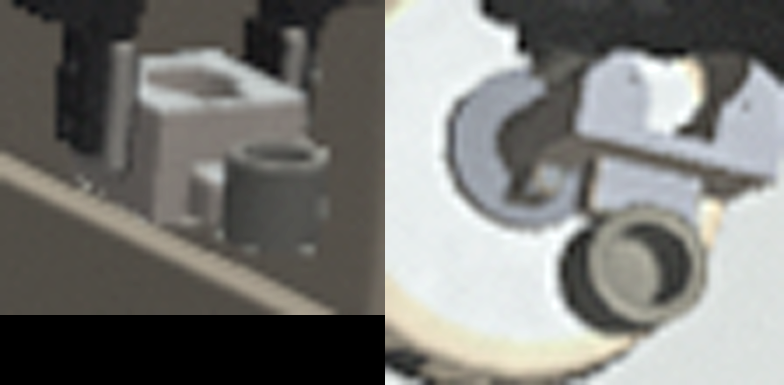

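Run:
```python
from h import *
c=np.array([.4451,-.1454]);
def P(x,y,z,a=171.1):
    u=np.array([np.cos(np.radians(a)),np.sin(np.radians(a))]);v=np.array([-u[1],u[0]]);return np.array([*(c+x*u+y*v),.1435+z])
obs=[('scene',(.047,0,.026),(277,155)),('scene',(.024,.022,.032),(306,100)),('scene',(.024,-.022,.032),(157,110)),
('top',(.047,0,.026),(648,264)),('top',(.024,.022,.032),(775,182)),('top',(.024,-.022,.032),(577,132))]
from scipy.optimize import least_squares
def f(q):
    r=[]
    for n,p,o in obs:
        uv=np.array(o,float)/7-.5+(np.array([405,160]) if n=='scene' else np.array([450-55,240]))
        r+=list(proj(n,[P(*p,171.1+q[3])+q[:3]/1000])[0]-uv)
    return np.array(r)
s=least_squares(f,[0,0,0,0]);print(s.x.round(2),s.fun.reshape(-1,2).round(2))
# same for shaft top (z=92) : two-view
d=np.load('scene0.npy')
g=cv2.imread('pics/scene0.png');
X,uv=cloud('scene',d,420,445,206,232);k=(X[:,2]>.074)&(X[:,2]<.1)
print('scene shaft pts (surface, towards cam)',X[k].mean(0),k.sum())
```

```text
[-0.49 -0.69 -1.54 -0.19] [[ 0.55 -0.31]
 [ 0.9  -0.05]
 [ 1.23  0.24]
 [-0.54 -0.49]
 [-0.37 -0.44]
 [-0.72 -0.46]]
scene shaft pts (surface, towards cam) [ 0.44233794 -0.14472149  0.08154269] 82
```

Both views put the held head's bore about (-1,-1) mm from the TCP. I need a small shift, then I'll go down to just above the shaft.

>>> {"op": "arm_command", "data": {
  "plan": [
    [[1.3,0,-2.4,0,0,0],[0,10,0,0,0,0],[0,15,0,0,0,0],[0,15,0,0,0,0],[0,5,0,0,0,0],[0,0,0,0,0,0]]
  ]
}}

```text
clock: 8.6
ee_pos: [0.4459, -0.1492, 0.1155]
tool_rot: [-1.567, 0.125, -0.122]
force: [-0.6, -0.6, -1.4]
gripper_width: 0.0434
```

```bash
python3 -c "
from h import *
delta([.446,-.148,.063],81)
o=[]
for n,b in(('scene',(390,470,185,255)),('top',(435,515,225,295))):
    p,d=imaging.get_image(n);cv2.imwrite(f'pics/{n}5.png',p)
    o.append(cv2.resize(p[b[2]:b[3],b[0]:b[1]],None,fx=5,fy=5,interpolation=2))
cv2.imwrite('pics/z5.png',cv2.convertScaleAbs(np.hstack(o),alpha=1.4))
"
```

```text
clock 8.6 pos [ 0.4459 -0.1492  0.1155] R yaw z 81.0 ydir [-0.002  0.    -1.   ] j7 0.62 F [-0.6 -0.6 -1.4] w 0.0434
shift world [  0.1   1.2 -52.5] tool [-0.  52.5  1.2]
turn to 81 [ 0.   0.  -0.1]
turn to 261 [  0.2 180.   -0. ]
```

View pics/z5.png

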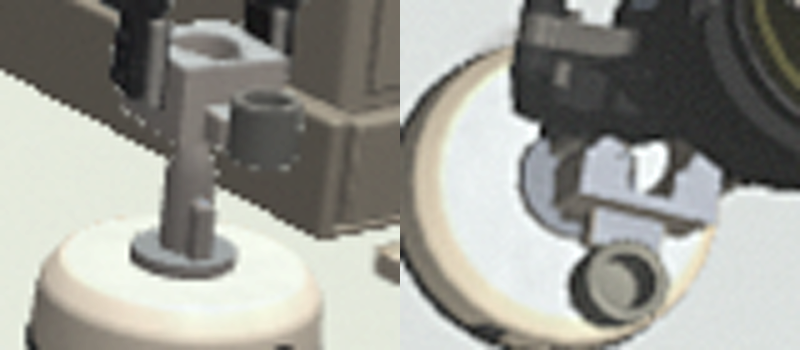

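The cup and the key point the same way, with the key at about (430,229) and the cup mouth at about (443,205) in the scene view. I'll go down in stages and watch the force.

>>> {"op": "arm_command", "data": {
  "plan": [
    [[0,6,1.2,0,0,0],[0,6,0,0,0,0],[0,6,0,0,0,0],[0,4,0,0,0,0],[0,0,0,0,0,0]]
  ]
}}

```text
clock: 9.2
ee_pos: [0.4462, -0.1481, 0.0937]
tool_rot: [-1.567, 0.124, -0.122]
force: [-0.2, 0.4, -2.7]
gripper_width: 0.0432
```

>>> {"op": "arm_command", "data": {
  "plan": [
    [[0,4,0,0,0,0],[0,4,0,0,0,0],[0,4,0,0,0,0],[0,0,0,0,0,0]]
  ]
}}

```text
clock: 9.6
ee_pos: [0.4463, -0.1482, 0.0818]
tool_rot: [-1.567, 0.124, -0.123]
force: [-0.8, 0.4, -2.0]
gripper_width: 0.0436
```

>>> {"op": "arm_command", "data": {
  "plan": [
    [[0,4,0,0,0,0],[0,4,0,0,0,0],[0,4,0,0,0,0],[0,3,0,0,0,0],[0,0,0,0,0,0]]
  ]
}}

```text
clock: 10.1
ee_pos: [0.4464, -0.1481, 0.0669]
tool_rot: [-1.567, 0.124, -0.123]
force: [-0.2, -0.0, -1.2]
gripper_width: 0.043
```

>>> {"op": "arm_command", "data": {
  "plan": [
    [[0,1.5,0,0,0,0],[0,1.5,0,0,0,0],[0,0,0,0,0,0]]
  ]
}}

```text
clock: 10.4
ee_pos: [0.4466, -0.1482, 0.0642]
tool_rot: [-1.567, 0.123, -0.123]
force: [-0.1, -0.2, -2.0]
gripper_width: 0.0434
```

```bash
python3 -c "
from h import *
delta([.446,-.148,.063],81)
o=[]
for n,b in(('scene',(390,470,185,255)),('top',(435,515,225,295))):
    p,d=imaging.get_image(n);cv2.imwrite(f'pics/{n}6.png',p)
    o.append(cv2.resize(p[b[2]:b[3],b[0]:b[1]],None,fx=5,fy=5,interpolation=2))
cv2.imwrite('pics/z6.png',cv2.convertScaleAbs(np.hstack(o),alpha=1.4))
"
```

```text
clock 10.4 pos [ 0.4466 -0.1482  0.0642] R yaw z 81.0 ydir [-0. -0. -1.] j7 0.46 F [-0.1 -0.2 -2. ] w 0.0434
shift world [-0.6  0.2 -1.2] tool [-0.6  1.2  0.1]
turn to 81 [0. 0. 0.]
turn to 261 [   0. -180.   -0.]
```

View pics/z6.png

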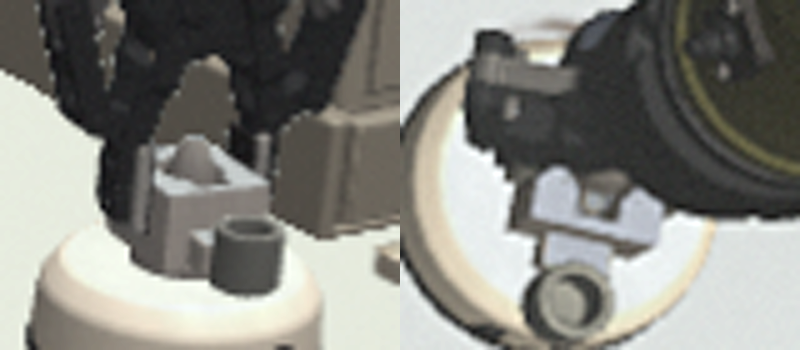

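The scene view shows the shaft tip through the bore at about (428,217), with the hub down close to the collar. I'll creep down to contact.

>>> {"op": "arm_command", "data": {
  "plan": [
    [[0,1,0,0,0,0],[0,1,0,0,0,0],[0,0,0,0,0,0]]
  ]
}}

```text
clock: 10.8
ee_pos: [0.4467, -0.1482, 0.0632]
tool_rot: [-1.568, 0.122, -0.124]
force: [-2.4, -0.8, 7.9]
gripper_width: 0.0432
```

Contact at z 0.063 as expected, so I'll release.

>>> {"op": "arm_command", "data": {
  "plan": [
    [[0,0,0,0,0,0],[0,0,0,0,0,0],[0,0,0,0,0,0],[0,0,0,0,0,0],[0,0,0,0,0,0]]
  ],
  "claw": 70
}}

```text
clock: 11.3
ee_pos: [0.4466, -0.1482, 0.0622]
tool_rot: [-1.567, 0.123, -0.123]
force: [-0.1, -0.4, 0.9]
gripper_width: 0.07
```

>>> {"op": "arm_command", "data": {
  "plan": [
    [[0,-10,0,0,0,0],[0,-20,0,0,0,0],[0,-30,0,0,0,0],[0,-30,0,0,0,0],[0,-30,0,0,0,0],[0,-30,0,0,0,0],[0,-20,0,0,0,0],[0,0,0,0,0,0]]
  ]
}}

```text
clock: 12.1
ee_pos: [0.4481, -0.1481, 0.2346]
tool_rot: [-1.568, 0.12, -0.128]
force: [0.6, -0.3, 0.4]
gripper_width: 0.0698
```

```bash
python3 -c "
from h import *
delta(None)
o=[]
for n,b in(('scene',(390,470,185,255)),('top',(435,515,225,295))):
    p,d=imaging.get_image(n);cv2.imwrite(f'pics/{n}7.png',p);np.save(n+'7.npy',d)
    o.append(cv2.resize(p[b[2]:b[3],b[0]:b[1]],None,fx=5,fy=5,interpolation=2))
cv2.imwrite('pics/z7.png',cv2.convertScaleAbs(np.hstack(o),alpha=1.4))
X,uv=cloud('scene',d*0+np.load('scene7.npy'),390,470,185,255)
k=(abs(X[:,0]-.445)<.03)&(abs(X[:,1]+.149)<.03)&(X[:,2]>.066)&(X[:,2]<.085);print(np.percentile(X[k,2],[10,50,90]),k.sum())
c=np.array([.445,-.149]);a=np.radians(171);u=np.array([np.cos(a),np.sin(a)]);v=np.array([-u[1],u[0]])
P=lambda x,y,z:[*(c+x*u+y*v),.046+z]
for n,of,kx in(('scene',(390,185),0),('top',(435,225),400)):
    q=proj(n,[P(.047,0,.026),P(.024,.022,.032),P(.024,-.022,.032),P(.024,-.022,0)]);print(n,((q-of+.5)*5+[kx,0]).round().tolist())
"
```

```text
clock 12.1 pos [ 0.4481 -0.1481  0.2346] R yaw z 81.0 ydir [ 0.005 -0.001 -1.   ] j7 0.88 F [ 0.6 -0.3  0.4] w 0.0698
[0.06861615 0.07578729 0.07840934] 349
scene [[254.0, 226.0], [276.0, 184.0], [175.0, 196.0], [168.0, 273.0]]
top [[575.0, 300.0], [656.0, 249.0], [529.0, 217.0], [503.0, 231.0]]
```

View pics/z7.png

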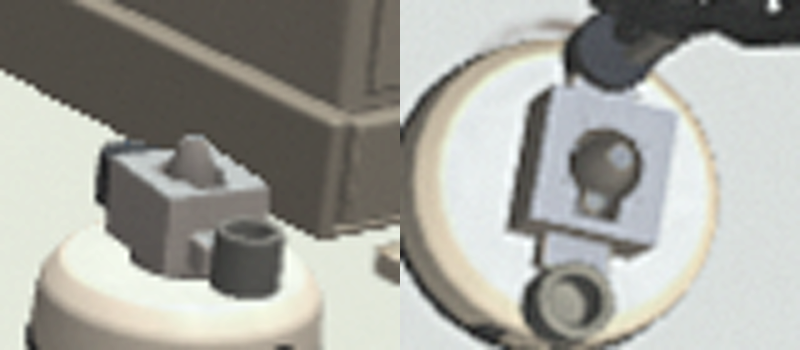

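The top view shows the key inside the keyway and the shaft through the bore. The hub corners (529,217) and cup (573,300) in the zoom match the predicted home pose to within about 2 zoomed pixels. The arm is clear, so I'll hand in.

```bash
python3 -c "
from plant import job
print(job.close_job())"
```

```text
the job is handed in; nothing more can be done
None
```

I gripped the two-armed head by its 44 mm flats, turned it about 49° to line up with the key at roughly 171°, and slid it down the shaft to the collar. I then released it, raised the gripper to z = 0.235 m and handed in at about 12 s.

**Last checks:** In the top view the key sits inside the keyway and the cup is on the key's side. The hub corners and cup fall within about 2 zoomed pixels (under 1 mm) of the predicted home pose. The measured hub top is at about z = 0.076–0.078 m, against 0.078 m expected. Contact force on landing was about 8 N. My moves kept clear of the four-armed head, though I did not re-measure its position at the end.

**Disagreements:** The two cameras differed by about 1 pixel (1–2 mm), which is within calibration. My single-view estimates of the key's direction ranged from about 165° to 175°. Both were within the clearance of the fit, and the final view confirmed that the key had engaged.

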